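# Click the clipper battery into its charging dock

## Task

Set the tall slim battery pack of the horse clippers squarely and upright into the charging dock on the bench and push it down past the sprung ball until it clicks and sits fully home, then let go of it. Lower it in rather than dropping it, and leave the low, broad drill battery where it is.

Things in the scene. Friction and masses are not known exactly. Their poses are not given: they have to be found in the camera images.
- pack: Tall slim black clipper battery pack, upright on the bench: 60 (x) by 36 (y) by 118 mm tall, 0.2 kg. Origin at the centre of its underside, z up. Grey plate on its flat top; grasp across the 36 mm. Both narrow ends alike (goes in either way round): in the middle of each, low down, a 21 mm wide pocket 16 to 33 mm up, 7.5 mm deep, below it a ramp 7 mm deep at the bottom edge.
- dock: Grey charging dock, fixed, 100 (x) by 76 (y) by 80 mm high; spring housing out to 62 mm on +x. Origin: underside, below the middle of the well, z up. Well takes the pack upright, its 60 mm along dock x: mouth 81 x 57 mm at the top, narrowing to 63 x 39 at 64 mm height, straight to the floor at 8 mm. Home, the pack's top is 126 mm above the bench, 46 above the rim.
- ball (a joint): Sprung steel ball, 16 mm across, in the well's +x end wall, centre 32.5 mm above the bench. Value: how far pressed back, m; 0 = standing 7 mm out into the well, max 0.0085. Spring 7 N at 0, 0.9 N more per mm. The pack set in the well rests on it, some 10 to 25 mm above home; pushing it on takes 5 to 20 N; in the last few mm the ball springs back to 0 in the pocket.
- drill_pack: Low broad black and grey drill battery, a bystander to be left where it is: 85 (x) by 62 (y) by 58 mm high, 0.45 kg, loose on the bench. Origin at the centre of its underside.
Things that resemble listed ones, but are neither listed nor needed, are in the scene too. Leave any turquoise look-alike of the pack alone.

How it is judged:
By the outcome, as a careful person would: the job done as asked, in the order asked, and still so for the second after the job is handed in, with the robot touching nothing.
It also fails if it takes over 48 s, if anything falls off the work surface, if the arm or the gripper's body presses on something with over 40 N, if the wrist force passes 120 N, or if a joint passes its speed limit or range.

## Robot

A 7-joint arm with a two-finger parallel gripper is mounted at the origin on the work surface. World frame = base frame: x ahead of the robot, y to its left, z up, the work surface at z = 0. Lengths are in mm, angles in rad, forces in N, time in s.
With the tool pointing down it reaches from about 350 to 900 mm from the base axis. Payload 7.2 kg.
Tool frame: the origin (TCP) lies at the very end of the fingers, on their centre line; the grasp point (between the pads) lies 19 mm behind it; z points along the fingers, x is the direction in which the jaws open and shut, and the axes are right-handed (so a half turn about z gives the same grasp; the last joint's range is limited). The gripper opens to 85 mm and grips with 20 to 120 N. Pads are 22 mm wide; open, the fingers measure 114 mm over their backs; the gripper's body (76 mm by 85 mm) begins 54 mm behind the grasp point. The pads swing forward as they close: fully open they stand 13 mm farther back than shut.
Start: joints at [1.059, 0.411, -0.013, 1.596, 0.006, 1.134, -0.082], TCP at [268.348, -564.463, 231.297] pointing down, gripper open.
Joint ranges: [-2.95, 2.95], [-0.29, 1.99], [-1.47, 1.44], [0.14, 2.54], [-1.03, 4.17], [0.13, 1.85], [-2.86, 2.86]. Speed limits (rad/s): [2.39, 2.39, 3.01, 3.01, 3.14, 3.14, 3.14].

## Interface

Orientations are given as [roll, pitch, yaw] about the fixed x, y, z axes, in that order (R = Rz(yaw) Ry(pitch) Rx(roll)).
In Python, from cell import arm gives the robot as it stands.
- The arm moves only by the tool servo_tool, never from a script. Its argument "rows" is a list of rows, each an object of numbers: "x", "y", "z": the shift along the tool's x, y, z in cm; "twist": the turn about the tool's z in rad. In form: [{"x": .., "y": .., "z": .., "twist": ..}, ...]. A call has 1 to 20 rows; each row is the pose to reach, as a shift and turn from the pose commanded when the call began, along the tool's axes at that moment; what a row does not reach only later rows make up. A row lasts 1/10 s, in which the tool goes at most 50 mm and 8.59 degrees, less where a joint would pass 70% of its speed; a pose out of reach is approached as far as the arm can. A call with a gripper value outside its range is refused whole. "jaw" is the finger opening in cm, from 0 to 8.54, set as the call begins (left out, the last holds). The fingers move at their own pace and stop on an object; "force" is the grip in N (left out, the last holds). Time passes only in rows, so rows that repeat a pose let the fingers close. It gives the time, the measured TCP pose, the force and the opening at its end, in the units of the state.
- arm.sense(): the state, without advancing time (a new reading comes with each control period).
- arm.snapshot(name): name is "scene" or "top" or "wrist"; returns the picture (480x640x3 uint8, blue, green, red); there is no depth.
- arm.camera_params(name): a dict with "fx", "fy", "cx", "cy" (pixels), "rvec" (rotation vector, rad) and "tvec" (3), from world to camera coordinates, as OpenCV has them. Camera axes: x right, y down, z forward; pixel columns grow to the right and rows downward; lengths in mm; the calibration is good to about 2 mm. The wrist camera is an equidistant fisheye: a pixel r from the principal point sees the ray r / f radians off the axis. A picture is of the moment at which its call begins: read the wrist's pose just before it. camera_params takes no time and is no camera call; for the wrist camera it gives the pose at the moment of the call.
- arm.hand_in(): hands the job in, once; it reports no verdict.
The state is a dict: "t": time; "joint_positions": joint angles; "qvel": joint speeds; "effort": joint torques, N m; "tcp_pos": TCP position; "eef_rot": TCP orientation; "wrist_force": force on the tool from outside, world axes, zero at the start; "moment": the same for the moment, N m; "finger_gap": finger opening in mm.
Only numpy, scipy, OpenCV 4.12 (cv2) and the standard library are available. Lean on these libraries where they do the work, as an engineer would, in place of code of your own. Each camera call takes 0.05 s, during which the arm holds its last target.

## Working session

There is one attempt and no reset: what is moved stays moved. The work goes in short steps, Python scripts to look and compute and a tool call to move; the robot and the scene stay as the last step left them, time stands still between calls to the robot, and variables do not carry over. Pictures are saved under pics/ and viewed, and the job is handed in when it is done.

Besides the shell and the picture viewer there is one more tool, called after "Emit:" by a JSON object that holds its "method" and its "body". servo_tool: Moves the arm, as the interface text tells. Its arguments: {"type":"object","properties":{"rows":{"type":"array","items":{"type":"object","properties":{"x":{"type":"number"},"y":{"type":"number"},"z":{"type":"number"},"twist":{"type":"number"}}}},"jaw":{"type":"number"},"force":{"type":"number"}},"required":["rows"]}

```bash
mkdir -p pics; ls
python3 - <<'E'
from cell import arm
import cv2
print(arm.sense())
for n in("scene","top","wrist"):
    p=arm.camera_params(n);print(n,p)
    cv2.imwrite(f"pics/{n}0.png",arm.snapshot(n))
E
```

```text
pics
{'t': 0.0, 'joint_positions': array([ 1.05878976,  0.41190861, -0.01272898,  1.59705008,  0.00559356,
        1.13430888, -0.08220949]), 'qvel': array([-0.00038896, -0.00026082,  0.00080692, -0.00149192, -0.00050456,
       -0.00185405,  0.00121542]), 'effort': array([ 1.97904524e-04, -6.00621200e+01,  6.81948178e-01, -2.99406856e+01,
        1.38325806e-02,  1.08024693e-02,  1.33217716e-05]), 'tcp_pos': array([ 268.11927707, -564.01057443,  230.44508993]), 'eef_rot': array([ 3.14148877e+00,  1.63609997e-03, -1.12696184e+00]), 'wrist_force': array([-0.61509514,  0.11851231,  0.07250152]), 'moment': array([-0.00706342, -0.00084725, -0.00928013]), 'finger_gap': 85.56174667582741}
scene {'fx': 621.3447768232754, 'fy': 621.3447768232754, 'cx': 326.65911442214406, 'cy': 241.2782091235302, 'rvec': array([ 1.11038128,  2.62433394, -0.74019323]), 'tvec': array([ 399.40351298, -324.84372585, 1337.19047075])}
top {'fx': 574.9319338892499, 'fy': 574.9319338892499, 'cx': 324.3036253539102, 'cy': 236.6879279189076, 'rvec': array([ 2.17562033, -2.12890021,  0.15456073]), 'tvec': array([ -12.18930109,  580.80044346, 1246.29713507])}
wrist {'fx': 371.64829954431775, 'fy': 371.64829954431775, 'cx': 319.8002982442038, 'cy': 242.0291648606598, 'rvec': array([-2.43605833,  1.53793046,  0.23252612]), 'tvec': array([-624.4303573 ,  -38.12299279,  379.13279921])}
```

View pics/scene0.png

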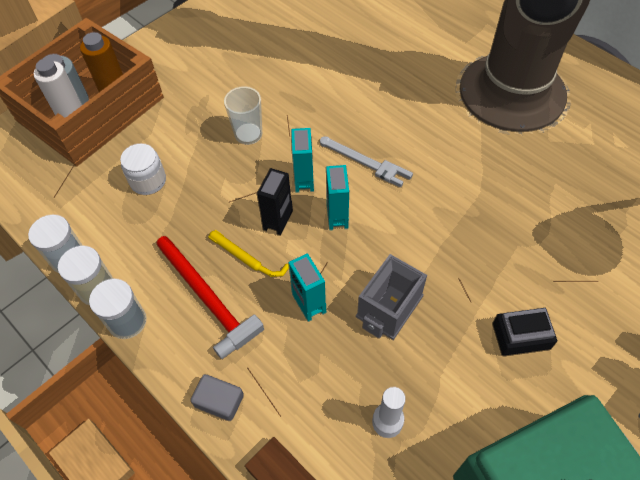

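View pics/top0.png

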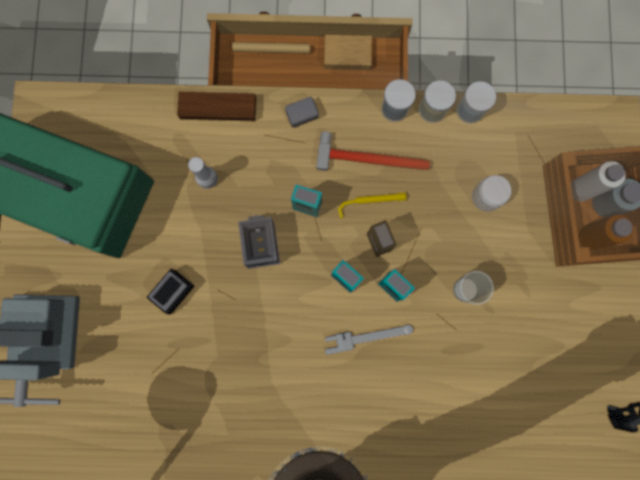

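View pics/wrist0.png

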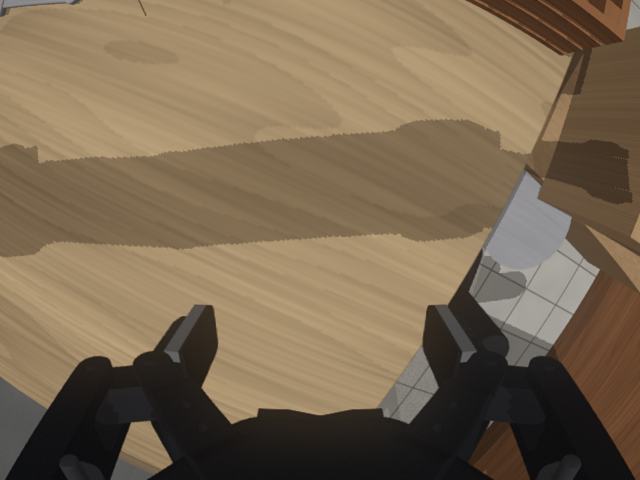

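Run:
```python
import cv2,numpy as np
t=cv2.imread("pics/top0.png");s=cv2.imread("pics/scene0.png")
a=cv2.resize(t[170:310,225:425],None,fx=4,fy=4,interpolation=cv2.INTER_CUBIC)
b=cv2.resize(s[160:350,240:440],None,fx=3,fy=3,interpolation=cv2.INTER_CUBIC)
cv2.imwrite("pics/tz.png",a);cv2.imwrite("pics/sz.png",b)
```

```text
(no output)
```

View pics/tz.png

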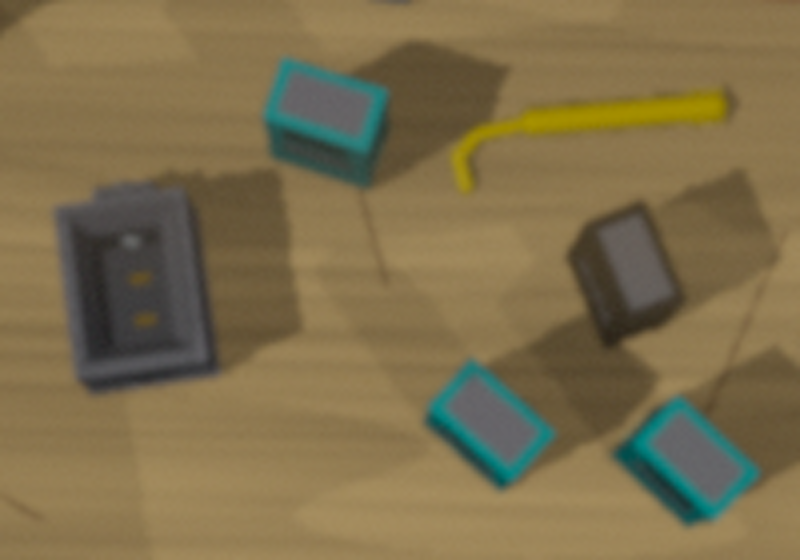

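View pics/sz.png

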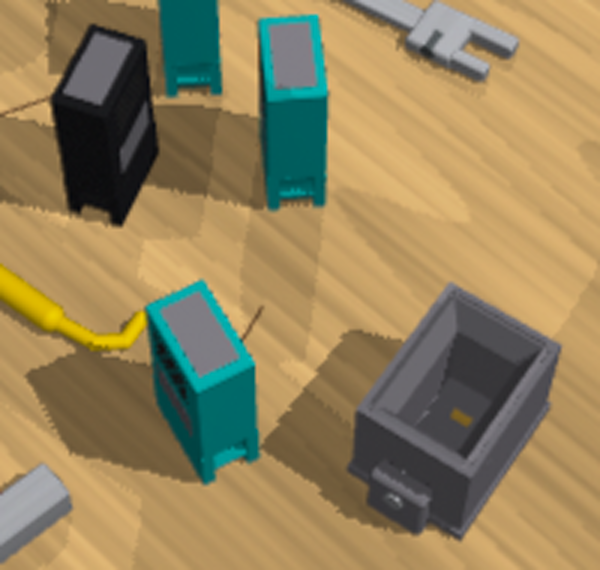

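```bash
cat > h.py <<'E'
import cv2,numpy as np
from cell import arm
def ray(p,uv,fish=False):
    R=cv2.Rodrigues(np.array(p['rvec']))[0];t=np.array(p['tvec']);uv=np.atleast_2d(np.float64(uv))
    x=(uv[:,0]-p['cx'])/p['fx'];y=(uv[:,1]-p['cy'])/p['fy']
    if fish:
        r=np.hypot(x,y)+1e-12;d=np.c_[x/r*np.sin(r),y/r*np.sin(r),np.cos(r)]
    else:d=np.c_[x,y,np.ones(len(x))]
    return -R.T@t,d@R
def onz(p,uv,z,fish=False):
    o,d=ray(p,uv,fish);return o+d*((z-o[2])/d[:,2])[:,None]
def rect(pts):
    (c,s,a)=cv2.minAreaRect(np.float32(pts[:,:2]));
    if s[0]<s[1]: s=(s[1],s[0]);a+=90
    a=(a+90)%180-90
    return np.round(c,1),np.round(s,1),round(a,2)
E
python3 - <<'E'
from h import *
for n,(x0,y0,x1,y1) in {"top":(365,218,400,258),"scene":(255,165,295,235)}.items():
    im=cv2.imread(f"pics/{n}0.png");p=arm.camera_params(n)
    c=im[y0:y1,x0:x1].astype(int)
    sat=c.max(2)-c.min(2);m=((sat<28)&(c.mean(2)>85)).astype(np.uint8)
    k,l,st,ce=cv2.connectedComponentsWithStats(m,connectivity=4);i=1+st[1:,4].argmax()
    q=cv2.findContours((l==i).astype(np.uint8),0,1)[0][0][:,0]+[x0,y0]
    print(n,st[i],ce[i]+[x0,y0],onz(p,ce[i]+[x0,y0],118),rect(onz(p,q,118)))
t=arm.camera_params("top");s=arm.camera_params("scene")
A=np.array([[57,210],[183,188],[215,370],[84,376]])/4+[225,170]
A[2]=np.array([207,362])/4+[225,170]
B=np.array([[452,287],[558,346],[468,465],[358,408]])/3+[240,160]
for p,q in((t,A),(s,B)):
    P=onz(p,q,80);print(P.round(1),P.mean(0).round(1),rect(P))
# spring housing & drill
print(onz(t,np.array([[123,190]])/4+[225,170],60),onz(t,[[170,290]],58))
E
```

```text
top [ 11   7  16  21 208] [383.50961538 235.19230769] [[ 576.05085574 -123.70035604  118.        ]] (array([ 575.9, -123.8]), array([43.5, 21.7]), 23.48)
scene [  6   6  23  24 291] [272.05841924 182.51890034] [[ 579.12147626 -122.08078702  118.        ]] (array([ 578.8, -122.3]), array([45.2, 23.6]), 22.61)
[[602.4 186.   80. ]
 [616.1 118.   80. ]
 [521.3 101.9  80. ]
 [512.3 167.7  80. ]] [563.  143.4  80. ] (array([562.9, 144.1]), array([96.1, 69.3]), 9.68)
[[528.5 108.7  80. ]
 [516.3 174.8  80. ]
 [603.8 186.1  80. ]
 [619.6 121.9  80. ]] [567.  147.9  80. ] (array([567.9, 148.3]), array([94.6, 67.2]), 8.21)
[[617.6343508  152.95690751  60.        ]] [[454.00929953 333.42274763  58.        ]]
```

Emit:
{"method": "servo_tool", "body": {"rows": [{"x":-2,"y":-3.5,"z":-2},{"x":-6,"y":-10.5,"z":-4},{"x":-10,"y":-17.6,"z":-4},{"x":-14,"y":-24.6,"z":-4},{"x":-18,"y":-31.7,"z":-4},{"x":-22,"y":-38.7,"z":-4},{"x":-25,"y":-44,"z":-4},{"x":-26.6,"y":-46.8,"z":-4},{"x":-26.6,"y":-46.8,"z":-4},{"x":-26.6,"y":-46.8,"z":-4},{"x":-26.6,"y":-46.8,"z":-4},{"x":-26.6,"y":-46.8,"z":-4},{"x":-26.6,"y":-46.8,"z":-4},{"x":-26.6,"y":-46.8,"z":-4},{"x":-26.6,"y":-46.8,"z":-4}], "jaw": 8.5, "force": 80}}

```text
schema error: expected keys x, y, z, twist
```

Run:
```python
from h import *
import json
s=arm.sense();print(s['t'],s['tcp_pos'],s['eef_rot'],s['wrist_force'])
p=arm.camera_params("wrist");im=arm.snapshot("wrist");cv2.imwrite("pics/w1.png",im)
json.dump({k:np.array(v).tolist() for k,v in p.items()},open("w1.json","w"))
```

```text
0.15 [ 268.17008062 -564.12727775  230.62490869] [ 3.14150993e+00  1.26041593e-03 -1.12699075e+00] [ 0.9016643  -0.8220627  -0.20345963]
```

View pics/w1.png

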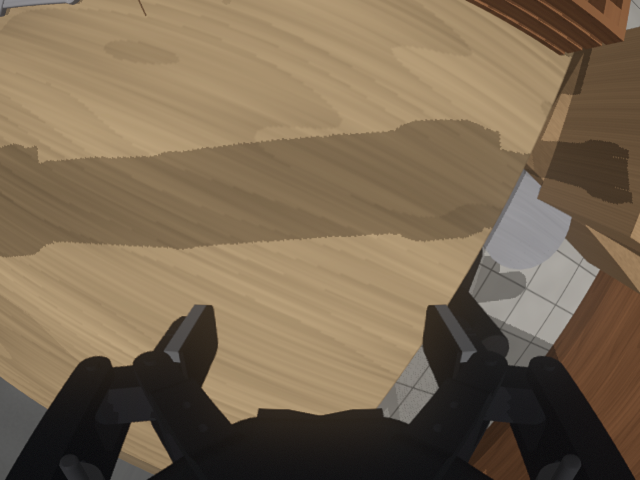

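Emit:
{"method": "servo_tool", "body": {"rows": [{"x":-2,"y":-3,"z":-2,"twist":0},{"x":-6,"y":-9,"z":-4,"twist":0},{"x":-10,"y":-14,"z":-4,"twist":0},{"x":-14,"y":-20,"z":-4,"twist":0},{"x":-18,"y":-26,"z":-4,"twist":0},{"x":-22,"y":-31,"z":-4,"twist":0},{"x":-26.6,"y":-37,"z":-4,"twist":0},{"x":-26.6,"y":-37,"z":-4,"twist":0},{"x":-26.6,"y":-37,"z":-4,"twist":0},{"x":-26.6,"y":-37,"z":-4,"twist":0},{"x":-26.6,"y":-37,"z":-4,"twist":0},{"x":-26.6,"y":-37,"z":-4,"twist":0}], "jaw": 8.5, "force": 80}}

```text
t: 1.4
tcp_pos: [488.1, -165.5, 271.1]
eef_rot: [3.141, -0.0, -1.126]
wrist_force: [-0.3, -0.7, -0.0]
finger_gap: 84.8
```

Run:
```python
from h import *
import json
s=arm.sense();print(s['t'],s['tcp_pos'],s['eef_rot'],s['wrist_force'])
p=arm.camera_params("wrist");im=arm.snapshot("wrist");cv2.imwrite("pics/w2.png",im)
json.dump({k:np.array(v).tolist() for k,v in p.items()},open("w2.json","w"))
```

```text
1.4 [ 488.11108406 -165.47406625  271.1055507 ] [ 3.14095273e+00 -7.03274078e-05 -1.12614197e+00] [-0.31464435 -0.70911313 -0.00163516]
```

View pics/w2.png

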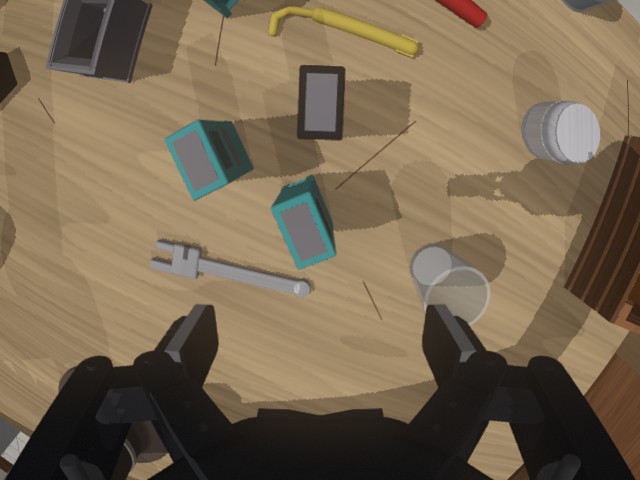

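Run:
```python
from h import *
import json
p=json.load(open("w2.json"));im=cv2.imread("pics/w2.png")
x0,y0,x1,y1=302,68,342,136
c=im[y0:y1,x0:x1].astype(int);m=(c.mean(2)>80).astype(np.uint8)
k,l,st,ce=cv2.connectedComponentsWithStats(m,connectivity=4);i=1+st[1:,4].argmax()
q=cv2.findContours((l==i).astype(np.uint8),0,1)[0][0][:,0]+[x0,y0]
print(st[i],onz(p,ce[i]+[x0,y0],118,1),rect(onz(p,q,118,1)))
# turquoise tops
hsv=cv2.cvtColor(im,cv2.COLOR_BGR2HSV)
# outer black top corners
m=(im.max(2)<70).astype(np.uint8);m[:, :285]=0;m[:,360:]=0;m[150:]=0
q=cv2.findContours(m,0,1)[0];q=max(q,key=cv2.contourArea)[:,0]
print(rect(onz(p,q,118,1)))
cv2.imwrite("pics/dz.png",cv2.resize(im[0:100,30:180],None,fx=5,fy=5,interpolation=cv2.INTER_CUBIC))
```

```text
[   2    5   34   59 1798] [[ 577.50264349 -123.72226109  118.        ]] (array([ 577.6, -123.6]), array([46.3, 24.3]), 23.27)
(array([ 577.4, -123.8]), array([58.8, 35.2]), 22.76)
```

View pics/dz.png

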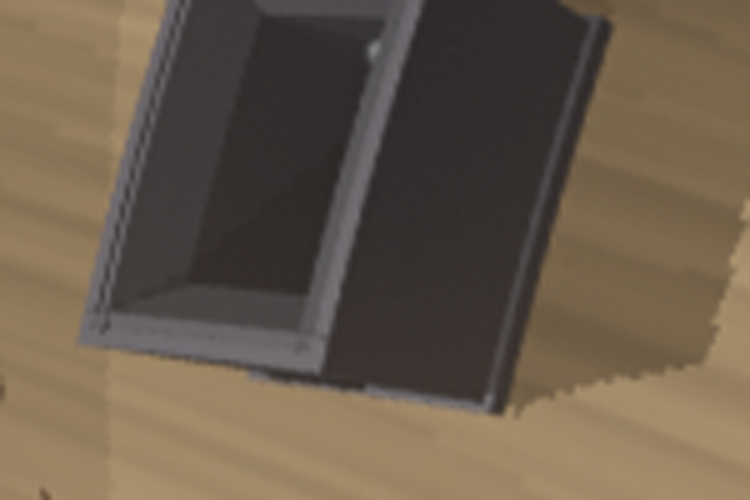

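Emit:
{"method": "servo_tool", "body": {"rows": [{"x":0,"y":-4,"z":0,"twist":0.04},{"x":0.1,"y":-8,"z":2,"twist":0.04},{"x":0.1,"y":-9.9,"z":6,"twist":0.04},{"x":0.1,"y":-9.9,"z":10,"twist":0.04},{"x":0.1,"y":-9.9,"z":12,"twist":0.04},{"x":0.1,"y":-9.9,"z":12,"twist":0.04},{"x":0.1,"y":-9.9,"z":12,"twist":0.04}]}}

```text
t: 2.15
tcp_pos: [578.0, -125.3, 151.7]
eef_rot: [3.141, -0.0, -1.169]
wrist_force: [0.0, -0.0, 0.9]
finger_gap: 85.1
```

Run:
```python
from h import *
import json
s=arm.sense();print(s['t'],s['tcp_pos'],s['eef_rot'],s['wrist_force'])
p=arm.camera_params("wrist");im=arm.snapshot("wrist");cv2.imwrite("pics/w3.png",im)
json.dump({k:np.array(v).tolist() for k,v in p.items()},open("w3.json","w"))
```

```text
2.15 [ 577.9901722  -125.2662659   151.73399483] [ 3.14121430e+00 -3.11298705e-04 -1.16908318e+00] [ 0.02230557 -0.00243927  0.90224577]
```

View pics/w3.png

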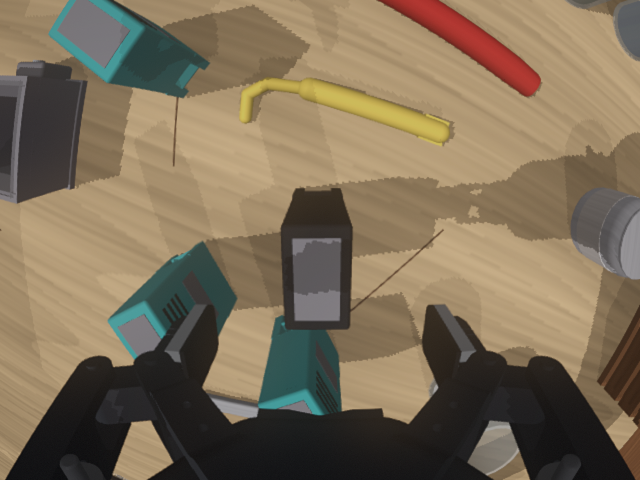

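Run:
```python
from h import *
import json
p=json.load(open("w3.json"));c=np.array([577.99,-125.27]);y=-1.169
X=np.array([np.cos(y),np.sin(y)]);Y=np.array([np.sin(y),-np.cos(y)])
def tool(P):return np.c_[(P[:,:2]-c)@X,(P[:,:2]-c)@Y].round(1)
print(tool(onz(p,[[281,231],[351,231],[352,328],[285,328],[293,237],[342,237],[341,321],[293,321]],118,1)))
p=json.load(open("w2.json"))
print(tool(onz(p,[[205,122],[220,180],[193,200],[166,140],[318,181],[272,215],[297,268],[335,258]],118,1)))
```

```text
[[-19.  -26.9]
 [ 15.5 -26.9]
 [ 17.7  27.8]
 [-18.8  27.9]
 [-13.1 -23.8]
 [ 11.1 -23.8]
 [ 11.6  23.3]
 [-14.3  23.4]]
[[ -94.1   16.9]
 [ -81.1   64.5]
 [-105.2   81.7]
 [-128.8   30.9]
 [  -0.9   63.1]
 [ -37.4   92.5]
 [ -15.7  138. ]
 [  16.1  127.5]]
```

Emit:
{"method": "servo_tool", "body": {"rows": [{"x":-0.1,"y":0,"z":3,"twist":0},{"x":-0.1,"y":0,"z":6,"twist":0},{"x":-0.1,"y":0,"z":7.2,"twist":0},{"x":-0.1,"y":0,"z":7.2,"twist":0},{"x":-0.1,"y":0,"z":7.2,"twist":0}]}}

```text
t: 2.7
tcp_pos: [578.8, -123.1, 80.9]
eef_rot: [-3.14, -0.001, -1.167]
wrist_force: [0.3, 0.4, -0.1]
finger_gap: 85.0
```

Emit:
{"method": "servo_tool", "body": {"rows": [{"x":0,"y":0,"z":0,"twist":0},{"x":0,"y":0,"z":0,"twist":0},{"x":0,"y":0,"z":0,"twist":0},{"x":0,"y":0,"z":0,"twist":0},{"x":0,"y":0,"z":0,"twist":0},{"x":0,"y":0,"z":0,"twist":0},{"x":0,"y":0,"z":0,"twist":0},{"x":0,"y":0,"z":0,"twist":0}], "jaw": 2.5, "force": 80}}

```text
t: 3.5
tcp_pos: [578.4, -123.0, 80.2]
eef_rot: [-3.14, -0.001, -1.167]
wrist_force: [0.6, -0.2, 6.5]
finger_gap: 35.2
```

Emit:
{"method": "servo_tool", "body": {"rows": [{"x":0,"y":0,"z":-1,"twist":0},{"x":0,"y":0,"z":-4,"twist":0},{"x":0,"y":0,"z":-8,"twist":0},{"x":0,"y":0,"z":-12,"twist":0},{"x":0,"y":0,"z":-15,"twist":0},{"x":0,"y":0,"z":-15,"twist":0},{"x":0,"y":0,"z":-15,"twist":0},{"x":0,"y":0,"z":-15,"twist":0}]}}

```text
t: 4.3
tcp_pos: [576.7, -122.7, 227.9]
eef_rot: [3.139, 0.001, -1.167]
wrist_force: [-1.1, 0.4, -0.5]
finger_gap: 35.1
```

Run:
```python
from h import *
import json
s=arm.sense();print(s['t'],s['tcp_pos'],s['eef_rot'],s['wrist_force'],s['finger_gap'])
p=arm.camera_params("wrist");im=arm.snapshot("wrist");cv2.imwrite("pics/w4.png",im)
json.dump({k:np.array(v).tolist() for k,v in p.items()},open("w4.json","w"))
```

```text
4.3 [ 576.70232717 -122.7436499   227.93659667] [ 3.13938461e+00  1.35291995e-03 -1.16693070e+00] [-1.06169591  0.41984864 -0.4987203 ] 35.11667259391634
```

View pics/w4.png

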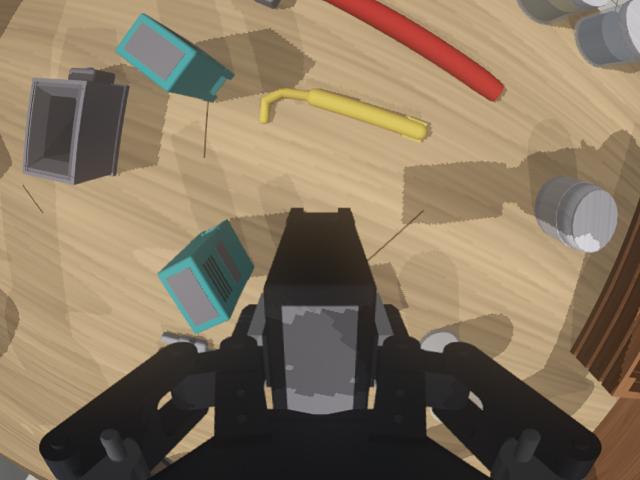

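Emit:
{"method": "servo_tool", "body": {"rows": [{"x":-2,"y":0.2,"z":0,"twist":0.02},{"x":-6,"y":0.5,"z":0,"twist":0.06},{"x":-10,"y":0.8,"z":0,"twist":0.1},{"x":-14,"y":1.1,"z":0,"twist":0.14},{"x":-18,"y":1.4,"z":0,"twist":0.18},{"x":-22,"y":1.7,"z":0,"twist":0.22},{"x":-26,"y":2,"z":0,"twist":0.245},{"x":-28,"y":2,"z":0,"twist":0.245},{"x":-28,"y":2,"z":0,"twist":0.245},{"x":-28,"y":2,"z":0,"twist":0.245},{"x":-28,"y":2,"z":0,"twist":0.245}]}}

```text
t: 5.45
tcp_pos: [449.5, 125.6, 228.6]
eef_rot: [3.14, -0.0, -1.413]
wrist_force: [0.1, 0.3, -1.8]
finger_gap: 35.4
```

Run:
```python
from h import *
import json
s=arm.sense();print(s['t'],s['tcp_pos'],s['eef_rot'],s['wrist_force'],s['finger_gap'])
p=arm.camera_params("wrist");im=arm.snapshot("wrist");cv2.imwrite("pics/w5.png",im)
json.dump({k:np.array(v).tolist() for k,v in p.items()},open("w5.json","w"))
```

```text
5.45 [449.49232977 125.5895337  228.64788096] [ 3.14035934e+00 -4.67814547e-04 -1.41340999e+00] [ 0.06266433  0.27872473 -1.81984567] 35.39851280813925
```

View pics/w5.png

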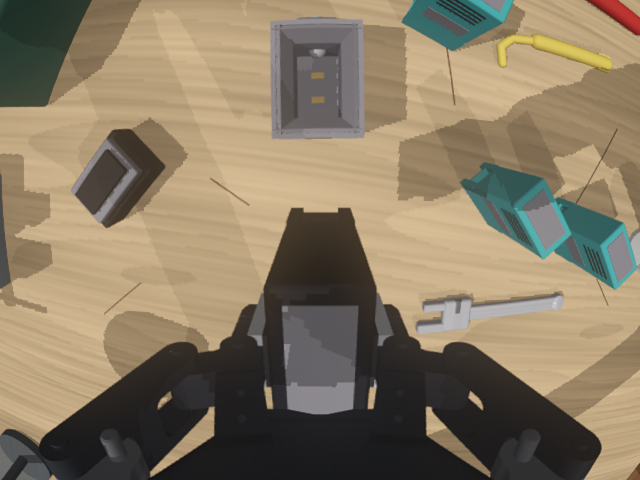

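Run:
```python
from h import *
im=cv2.imread("pics/w5.png")
cv2.imwrite("pics/dz5.png",cv2.resize(im[8:148,250:390],None,fx=4.25,fy=4.25,interpolation=cv2.INTER_CUBIC))
```

```text
(no output)
```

View pics/dz5.png

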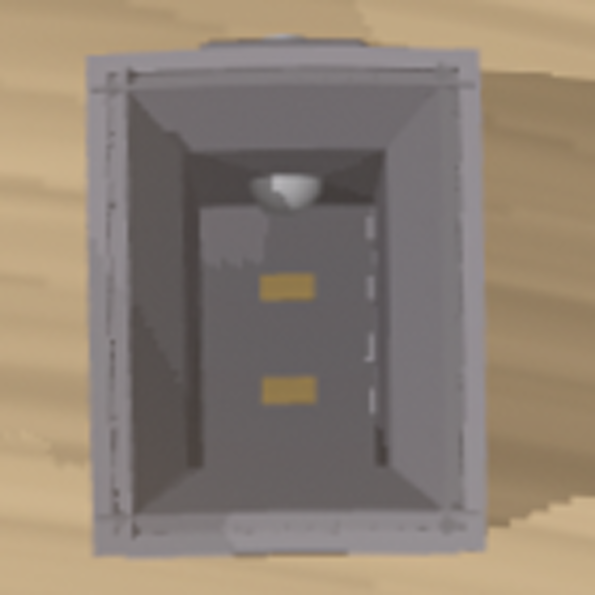

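Run:
```python
from h import *
import json
p=json.load(open("w5.json"))
f=lambda q:np.array(q)/4.25+[250-.4,8-.4]
P=onz(p,f([[87,57],[480,50],[487,551],[95,556]]),80,1)
print(P.round(1),P.mean(0).round(1),rect(P))
Q=onz(p,f([[188,152],[385,152],[387,465],[190,465]]),64,1)
print('throat',Q.round(1),Q.mean(0).round(1),rect(Q))
Q=onz(p,f([[287,287],[288,390]]),8,1);print(Q,Q.mean(0))
# sides direction
for a,b in((3,0),(2,1)):
    d=P[b]-P[a];print(np.degrees(np.arctan2(d[1],d[0])),np.linalg.norm(d))
for a,b in((1,0),(2,3)):
    d=P[b]-P[a];print(np.degrees(np.arctan2(d[1],d[0]))-90,np.linalg.norm(d))
# pack in grip, plate at TCP+38
s=arm.sense();c=s['tcp_pos'];y=s['eef_rot'][2]
X=np.array([np.cos(y),np.sin(y)]);Y=np.array([np.sin(y),-np.cos(y)])
for a in([282,305],[358,305],[360,393],[280,395],[290,209],[350,209]):
    z=c[2]+38 if a[1]>250 else c[2]-80
    w=onz(p,a,z,1)[0];print(a,(w-c)[:2]@X,(w-c)[:2]@Y)
```

```text
[[606.5 189.5  80. ]
 [618.9 118.9  80. ]
 [524.9 102.6  80. ]
 [512.8 173.2  80. ]] [565.8 146.   80. ] (array([565.8, 146.1]), array([95.4, 71.7]), 9.86)
throat [[593.7 169.7  64. ]
 [599.5 132.6  64. ]
 [538.1 122.4  64. ]
 [532.2 159.6  64. ]] [565.9 146.1  64. ] (array([565.9, 146.1]), array([62.5, 37.6]), 9.36)
[[577.78967939 148.41582547   8.        ]
 [554.12067602 144.42264895   8.        ]] [565.9551777  146.41923721   8.        ]
9.883223333385835 95.1076752977713
9.855052618752469 95.40237305067136
9.973485538472957 71.67120598787162
9.737810826382244 71.62444107290234
[282, 305] -11.949801414743398 -22.614341407921355
[358, 305] 11.899334937210384 -22.62328900440575
[360, 393] 14.408728872299566 13.553000340320338
[280, 395] -14.43265073030703 14.529630003372798
[290, 209] -18.227087900199614 -28.01892524482869
[350, 209] 18.476930948460623 -28.045090252444655
```

Emit:
{"method": "servo_tool", "body": {"rows": [{"x":0,"y":-3,"z":0,"twist":-0.013},{"x":-0.1,"y":-7,"z":0,"twist":-0.013},{"x":-0.2,"y":-10,"z":0,"twist":-0.013},{"x":-0.2,"y":-11.9,"z":0,"twist":-0.013},{"x":-0.2,"y":-11.9,"z":2,"twist":-0.013},{"x":-0.2,"y":-11.9,"z":4,"twist":-0.013},{"x":-0.2,"y":-11.9,"z":5.5,"twist":-0.013},{"x":-0.2,"y":-11.9,"z":5.5,"twist":-0.013},{"x":-0.2,"y":-11.9,"z":5.5,"twist":-0.013},{"x":-0.2,"y":-11.9,"z":5.5,"twist":-0.013}]}}

```text
t: 6.5
tcp_pos: [567.2, 147.6, 175.4]
eef_rot: [-3.14, 0.0, -1.399]
wrist_force: [0.0, -0.2, -1.4]
finger_gap: 35.1
```

Run:
```python
from h import *
import json
s=arm.sense();print(s['t'],s['tcp_pos'],s['eef_rot'],s['wrist_force'],s['finger_gap'])
p=arm.camera_params("wrist");im=arm.snapshot("wrist");cv2.imwrite("pics/w6.png",im)
json.dump({k:np.array(v).tolist() for k,v in p.items()},open("w6.json","w"))
im2=arm.snapshot("scene");cv2.imwrite("pics/s6.png",cv2.resize(im2[150:350,290:490],None,fx=3,fy=3,interpolation=cv2.INTER_CUBIC))
```

```text
6.5 [567.1844797 147.6165281 175.3602771] [-3.13991651e+00  9.38667458e-05 -1.39929008e+00] [ 0.04562169 -0.18861658 -1.40164428] 35.067413679403764
```

View pics/w6.png

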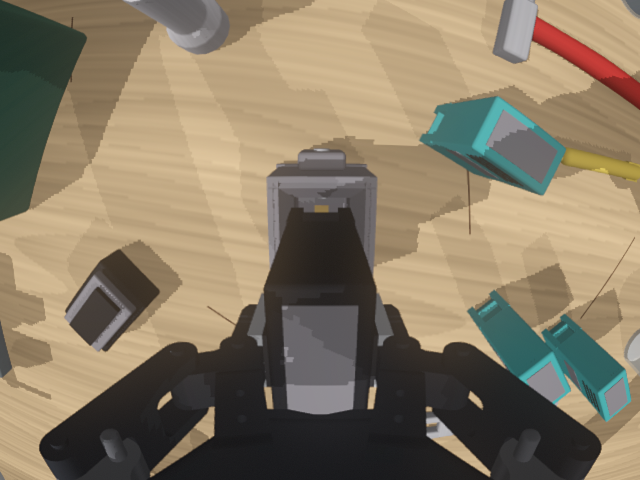

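View pics/s6.png

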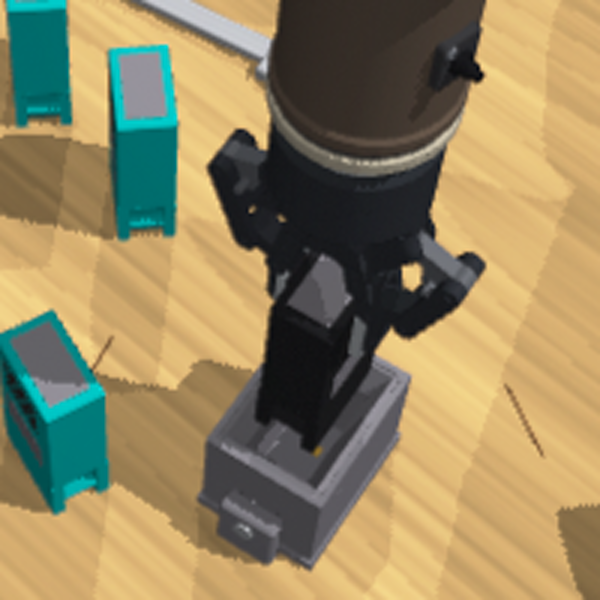

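Emit:
{"method": "servo_tool", "body": {"rows": [{"x":0.1,"y":0,"z":1,"twist":0},{"x":0.1,"y":0,"z":2,"twist":0},{"x":0.1,"y":0,"z":2.5,"twist":0},{"x":0.1,"y":0,"z":3,"twist":0},{"x":0.1,"y":0,"z":3.5,"twist":0},{"x":0.1,"y":0,"z":4,"twist":0},{"x":0.1,"y":0,"z":4,"twist":0},{"x":0.1,"y":0,"z":4,"twist":0}]}}

```text
t: 7.4
tcp_pos: [566.7, 146.7, 134.3]
eef_rot: [3.142, 0.0, -1.399]
wrist_force: [0.4, 0.9, -1.4]
finger_gap: 35.1
```

Emit:
{"method": "servo_tool", "body": {"rows": [{"x":0,"y":0,"z":0.4,"twist":0},{"x":0,"y":0,"z":0.8,"twist":0},{"x":0,"y":0,"z":1.2,"twist":0},{"x":0,"y":0,"z":1.6,"twist":0},{"x":0,"y":0,"z":2,"twist":0},{"x":0,"y":0,"z":2,"twist":0}]}}

```text
t: 8.0
tcp_pos: [566.3, 146.4, 113.5]
eef_rot: [3.14, -0.0, -1.399]
wrist_force: [-0.3, -0.2, -2.1]
finger_gap: 35.1
```

Bottom is now at about 33 mm; pressing on in small steps.

Emit:
{"method": "servo_tool", "body": {"rows": [{"x":0,"y":0,"z":0.2,"twist":0},{"x":0,"y":0,"z":0.4,"twist":0},{"x":0,"y":0,"z":0.6,"twist":0},{"x":0,"y":0,"z":0.8,"twist":0},{"x":0,"y":0,"z":1,"twist":0},{"x":0,"y":0,"z":1,"twist":0}]}}

```text
t: 8.6
tcp_pos: [565.6, 146.5, 104.2]
eef_rot: [3.14, -0.0, -1.399]
wrist_force: [-4.8, -0.2, 3.5]
finger_gap: 35.0
```

Emit:
{"method": "servo_tool", "body": {"rows": [{"x":0,"y":0,"z":0.2,"twist":0},{"x":0,"y":0,"z":0.4,"twist":0},{"x":0,"y":0,"z":0.6,"twist":0},{"x":0,"y":0,"z":0.8,"twist":0},{"x":0,"y":0,"z":1,"twist":0},{"x":0,"y":0,"z":1,"twist":0}]}}

```text
t: 9.2
tcp_pos: [565.8, 146.3, 93.0]
eef_rot: [3.139, -0.0, -1.399]
wrist_force: [-1.1, -0.5, -9.8]
finger_gap: 35.0
```

Emit:
{"method": "servo_tool", "body": {"rows": [{"x":0,"y":0,"z":0.2,"twist":0},{"x":0,"y":0,"z":0.4,"twist":0},{"x":0,"y":0,"z":0.5,"twist":0},{"x":0,"y":0,"z":0.5,"twist":0},{"x":0,"y":0,"z":0.5,"twist":0}]}}

```text
t: 9.7
tcp_pos: [567.5, 146.7, 89.5]
eef_rot: [-3.14, 0.0, -1.399]
wrist_force: [1.1, -1.4, -5.9]
finger_gap: 34.8
```

Emit:
{"method": "servo_tool", "body": {"rows": [{"x":0,"y":0,"z":0.1,"twist":0},{"x":0,"y":0,"z":0.2,"twist":0},{"x":0,"y":0,"z":0.3,"twist":0},{"x":0,"y":0,"z":0.3,"twist":0}]}}

```text
t: 10.1
tcp_pos: [567.6, 147.0, 88.1]
eef_rot: [-3.139, -0.0, -1.399]
wrist_force: [-2.3, -1.5, 10.2]
finger_gap: 35.1
```

Run:
```python
from h import *
s=arm.sense();print(s['t'],s['tcp_pos'],s['eef_rot'],s['wrist_force'],s['moment'],s['finger_gap'])
im2=arm.snapshot("scene");cv2.imwrite("pics/s7.png",cv2.resize(im2[150:350,290:490],None,fx=3,fy=3,interpolation=cv2.INTER_CUBIC))
```

```text
10.1 [567.62155594 146.95402678  88.12483958] [-3.13912413e+00 -9.51631718e-05 -1.39899160e+00] [-2.32055823 -1.47184177 10.21206785] [-0.22270317  0.84256083  0.02649692] 35.14377238084939
```

View pics/s7.png

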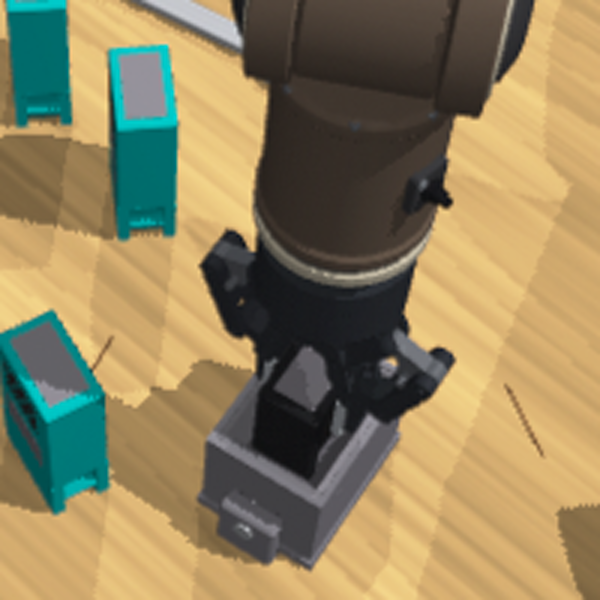

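Emit:
{"method": "servo_tool", "body": {"rows": [{"x":0,"y":0,"z":0.1,"twist":0},{"x":0,"y":0,"z":0.2,"twist":0},{"x":0,"y":0,"z":0.2,"twist":0},{"x":0,"y":0,"z":0.2,"twist":0}]}}

```text
t: 10.55
tcp_pos: [567.8, 147.0, 88.1]
eef_rot: [-3.138, -0.001, -1.399]
wrist_force: [-7.8, -3.4, 26.5]
finger_gap: 35.5
```

Emit:
{"method": "servo_tool", "body": {"rows": [{"x":0,"y":0,"z":-0.2,"twist":0},{"x":0,"y":0,"z":-0.3,"twist":0},{"x":0,"y":0,"z":-0.3,"twist":0}]}}

```text
t: 10.85
tcp_pos: [567.5, 146.9, 88.2]
eef_rot: [-3.14, 0.0, -1.399]
wrist_force: [-1.3, -1.4, 7.5]
finger_gap: 34.9
```

Emit:
{"method": "servo_tool", "body": {"rows": [{"x":0,"y":0,"z":0,"twist":0},{"x":0,"y":0,"z":0,"twist":0},{"x":0,"y":0,"z":0,"twist":0},{"x":0,"y":0,"z":0,"twist":0},{"x":0,"y":0,"z":0,"twist":0},{"x":0,"y":0,"z":0,"twist":0},{"x":0,"y":0,"z":0,"twist":0}], "jaw": 7}}

```text
t: 11.55
tcp_pos: [566.7, 146.6, 87.2]
eef_rot: [3.142, -0.0, -1.399]
wrist_force: [0.4, 0.6, -0.4]
finger_gap: 70.4
```

Emit:
{"method": "servo_tool", "body": {"rows": [{"x":0,"y":0,"z":-1,"twist":0},{"x":0,"y":0,"z":-3,"twist":0},{"x":0,"y":0,"z":-6,"twist":0},{"x":0,"y":0,"z":-10,"twist":0},{"x":0,"y":3,"z":-14,"twist":0},{"x":0,"y":7,"z":-16,"twist":0},{"x":0,"y":10,"z":-16,"twist":0},{"x":0,"y":12,"z":-16,"twist":0},{"x":0,"y":12,"z":-16,"twist":0},{"x":0,"y":12,"z":-16,"twist":0},{"x":0,"y":12,"z":-16,"twist":0}]}}

```text
t: 12.65
tcp_pos: [449.3, 126.3, 247.7]
eef_rot: [-3.141, 0.0, -1.399]
wrist_force: [-0.4, -0.1, -0.0]
finger_gap: 70.2
```

Run:
```python
from h import *
import json
s=arm.sense();print(s['t'],s['tcp_pos'],s['eef_rot'],s['wrist_force'],s['finger_gap'])
p=arm.camera_params("wrist");im=arm.snapshot("wrist");cv2.imwrite("pics/w8.png",im)
json.dump({k:np.array(v).tolist() for k,v in p.items()},open("w8.json","w"))
im2=arm.snapshot("scene");cv2.imwrite("pics/s8f.png",im2);cv2.imwrite("pics/s8.png",cv2.resize(im2[150:350,290:490],None,fx=3,fy=3,interpolation=cv2.INTER_CUBIC))
```

```text
12.65 [449.29759093 126.28350432 247.65145097] [-3.14071642e+00  2.56037708e-04 -1.39909080e+00] [-0.43057984 -0.12121401 -0.03858043] 70.17296352887685
```

View pics/w8.png

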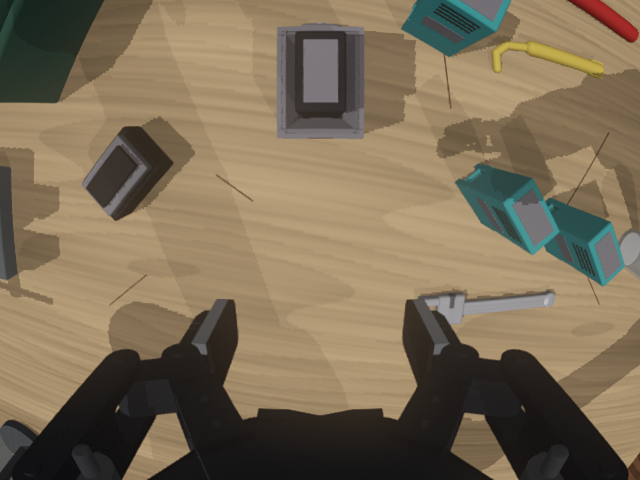

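View pics/s8.png

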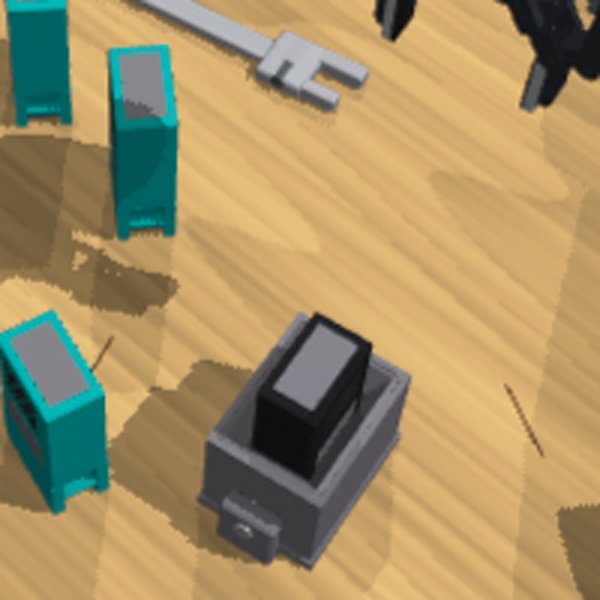

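Run:
```python
from h import *
import json
p=json.load(open("w8.json"));w=cv2.imread("pics/w8.png");s=cv2.imread("pics/s8f.png");ps=arm.camera_params("scene")
def cen(im,x0,y0,x1,y1,th=90):
    c=im[y0:y1,x0:x1].astype(int);m=((c.mean(2)>th)&(c.max(2)-c.min(2)<28)).astype(np.uint8)
    k,l,st,ce=cv2.connectedComponentsWithStats(m,connectivity=4);i=1+st[1:,4].argmax()
    q=cv2.findContours((l==i).astype(np.uint8),0,1)[0][0][:,0]+[x0,y0];print(st[i]);return ce[i]+[x0,y0],q
a,q=cen(w,300,36,341,106);b,q2=cen(s,379,258,411,290)
o1,d1=ray(p,a,1);o2,d2=ray(ps,b);d1=d1[0];d2=d2[0]
k=np.linalg.lstsq(np.c_[d1,-d2],o2-o1,rcond=None)[0]
print(o1+k[0]*d1,o2+k[1]*d2)
print(rect(onz(p,q,126,1)),rect(onz(ps,q2,126)))
s0=cv2.imread("pics/scene0.png");print('drill diff',np.abs(s0[295:360,485:565].astype(int)-s[295:360,485:565]).max())
```

```text
[   3    3   35   64 2191]
[  2   0  28  29 405]
[567.30769292 146.51599239 123.82249798] [567.16934932 146.78336403 123.80710971]
(array([567. , 146.5]), array([46.1, 23.7]), 9.88) (array([567.9, 147.3]), array([46.3, 24. ]), 9.51)
drill diff 16
```

```bash
python3 -c "
from cell import arm
print(arm.sense()['t']);print(arm.hand_in())"
```

```text
12.75
the job is handed in; nothing more can be done
None
```

The clipper pack is in the charging dock, upright and fully home. I let go of it, backed the gripper clear and handed the job in at 12.75 s.

- **Insertion:** I gripped the pack across its 36 mm, lowered it into the well and pushed it past the ball in small steps. The vertical force read +3.5 N going over the ball, then about -10 N as the ball sprang into the pocket. The pack then stopped firmly on the floor: pressing harder raised the force to 26 N with no further travel. The gripper's tip stopped at 88.1 mm; I expected 88 mm at home.
- **Final position:** After release, the wrist and scene cameras put the pack's top plate at (567.2, 146.6) mm. The dock's centre measured (565.9, 146.1) mm. The pack is turned 9.5–9.9° and the dock about 9.8°.
- **Height disagreement:** The cameras gave the top as 123.8 mm against 126 mm nominal. That is about the 2 mm calibration error, and a pack still resting on the ball would read higher, not lower.
- **Other items:** The drill battery looks the same before and after, and the turquoise look-alikes were not touched.

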